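Crank the olive jar under the funnel

TASK

Stand the empty olive jar (the tall open one, not the lidded or the low jar) upright in the square tray of the crank slide's carriage while the carriage is still at its crank end. Then turn the hand crank clockwise, seen from above, until the jar stands centred under the funnel's spout, and let go; move the carriage only with the crank, never by pushing it with the robot.

Things in the scene. Friction and masses are not known exactly. Their poses are not given: they have to be found in the camera images.
- olive_jar: Open clear-glass jar, blank paper label, 60 mm diameter, 95 mm tall: straight-sided to 68 mm, then a 54 mm neck, mouth 48 mm. 0.2 kg. Origin: centre of underside, z up. On the bench in front of the slide, in a row in any order with two other clear jars: one 85 mm tall, 64 mm wide with a steel lid on, and one open, only 50 mm tall, 76 mm wide.
- carriage: Square steel tray, 94 mm, inside 84 mm, on a slide. Origin: centre of underside, 22 mm above bench; inner floor 5 mm, rim 11 mm above origin. Travels along its own -y (z up) up to 200 mm, starting at the stop at the crank end. Geared to the crank: 80 mm per full turn; stays where left. A hook rail 241 mm high runs 140 mm behind (+x), ending 30 mm past the start towards the crank.
- crank: Hand crank, vertical axle, 160 mm along carriage +y from its start. Origin: on the axle under the arm, 54 mm above bench; x points along the arm to the knob and turns with it, z up. Knob: upright black cylinder, 24 mm diameter, 50 mm out, 9 to 61 mm above origin, spins freely on its pin (hold it without turning). Clockwise from above sends the carriage to the funnel. About 1 N at the knob.
- spout (a point): Lower end of the green funnel's spout, on its vertical axis, 150 mm above the bench, over the carriage's line of travel, 130 to 180 mm from the carriage's start; z up. Spout 16 mm wide; the funnel widens to 96 mm at its rim, 248 mm above the bench. Fixed, in a ring hook on the chrome rail.
Mind the look-alikes: they are no part of the job. What is shaped like the olive_jar but pink or red is not meant.

How it is judged (in metres and radians):
On the way:
1. the olive jar stands upright in the carriage's tray, let go, with the carriage still at its crank end (horizontal distance between olive_jar and carriage below 0.022 m and z of olive_jar in the frame of carriage below 0.01 m and angle between olive_jar's own z axis and vertical below 0.12 rad and contact force between the fingers and olive_jar below 0.1 N and horizontal distance between carriage and spout above 0.1 m), for 0.2 s.
At the end, for the whole second after the job is handed in: The olive jar stands upright (within 7 degrees) on the floor of the carriage's tray, its axis within 15 mm of the spout's axis seen from above, carriage and jar at rest (horizontal distance between olive_jar and spout below 0.015 m and horizontal distance between olive_jar and carriage below 0.022 m and z of olive_jar in the frame of carriage below 0.01 m and angle between olive_jar's own z axis and vertical below 0.12 rad and linear speed of each of carriage, olive_jar below 0.01 m/s); the robot touches nothing.
It fails at once if the robot pushes the carriage itself (more than 3 N) (contact force between any of the fingers, the arm and carriage above 3 N).
It also fails if it takes over 72 s, if anything falls off the work surface, if the arm or the gripper's body presses on something with over 40 N, if the wrist force passes 120 N, or if a joint passes its speed limit or range.

ROBOT

A 6-joint arm with a two-finger parallel gripper is mounted at the origin on the work surface. World frame = base frame: x ahead of the robot, y to its left, z up, the work surface at z = 0. Lengths are in m, angles in degrees, forces in N, time in s.
With the tool pointing down it reaches from about 0.3 to 1 m from the base axis. Payload 5.1 kg.
Tool frame: the origin (TCP) lies at the very end of the fingers, on their centre line; the grasp point (between the pads) lies behind it (pinch_z is the z of the grasp point in the tool frame, in m); z points along the fingers, y is the line along which they close (so a half turn about z gives the same grasp; the last joint's range is limited). The gripper opens to 95 mm and grips with 3 to 60 N. Pads are 20 mm wide; open, the fingers measure 119 mm over their backs; the gripper's body (75 mm by 180 mm) begins 59 mm behind the grasp point.
Start: joints at [59.897, 7.093, 94.555, -0, 78.352, -4.733], TCP at [0.279, 0.587, 0.215] pointing down, gripper open.
Joint ranges: [-149.61, 149.61], [-58.7, 133.49], [1.44, 155.28], [-77.14, 257.14], [18.33, 153.61], [-166.67, 166.67]. Speed limits (degrees/s): [147.25, 147.25, 180, 180, 180, 180].

INTERFACE

Orientations are given as a 3x3 rotation matrix whose columns are the frame's x, y, z axes.
In Python, from rig import get_state, snapshot, camera_params, finish_job, pinch_z gives the robot as it stands.
- The arm moves only by the shell command python3 -m crank 'ROWS' [FORCE]. ROWS is text: rows parted by semicolons, each of 5 numbers parted by spaces: the shift along the tool's x, y, z normalised to -1 to 1, where 1 is 60 mm, then the turn about the tool's z normalised to -1 to 1, where 1 is 45 degrees, then the finger opening in mm, from 0 to 95.1. In form: x y z spin gripper; .... A call has 1 to 8 rows; each row shifts and turns the commanded pose from where the row before left it, along the tool's axes as they then stand; what a row does not reach is not made up. A row lasts 1/8 s, in which the tool goes at most 62.5 mm and 10.7 degrees, less where a joint would pass 70% of its speed; a pose out of reach is approached as far as the arm can. A call with a number of a shift or a turn outside -1 to 1 is refused whole. A call with a gripper value outside its range is refused whole. The fingers move at their own pace and stop on an object; FORCE is the grip in N (left out, the last holds). Time passes only in rows, so rows that do not move let the fingers close. It gives the time, the measured TCP pose, the force, the opening and the grip force at its end, in the units of the state.
- get_state(): the state, without advancing time (a new reading comes with each control period).
- snapshot(name): name is "side" or "top"; returns (picture, depth): 384x512x3 uint8, red, green, blue; 384x512 float32, m along the optical axis (not along the pixel's ray), 0 where there is no reading.
- camera_params(name): a dict with "fx", "fy", "cx", "cy" (pixels), "eye" and "attitude" of the camera in the world. Camera axes: x right, y down, z forward; pixel columns grow to the right and rows downward; lengths in m; the calibration is good to about 2 mm. A picture is of the moment at which its call begins. camera_params takes no time and is no camera call.
- finish_job(): hands the job in; it is judged then, once.
The state is a dict: "time": time; "q": joint angles; "dq": joint speeds; "joint_torque": joint torques, N m; "position": TCP position; "orientation": TCP orientation; "ft_force": force on the tool from outside, world axes, zero at the start; "torque": the same for the moment, N m; "width": finger opening in m; "finger_force": force on a finger pad.
Only numpy, scipy, OpenCV 4.12 (cv2) and the standard library are available. Lean on these libraries where they do the work, as an engineer would, in place of code of your own. Each camera call takes 0.05 s, during which the arm holds its last target. There are 200 camera calls.

## Working session

There is one attempt and no reset: what is moved stays moved. The work goes in short steps, Python scripts to look and compute and a shell command to move; the robot and the scene stay as the last step left them, time stands still between calls to the robot, and variables do not carry over. Pictures are saved under pics/ and viewed, at most 10 in all, crops included, and the job is handed in when it is done.

```bash
mkdir -p pics; ls; python3 - <<'E'
from rig import *
import cv2,numpy as np
s=get_state();print(s['time'],s['position'],s['orientation'],s['width'],pinch_z)
for n in("top","side"):
    p,d=snapshot(n);np.savez(f"{n}0.npz",p=p,d=d);cv2.imwrite(f"pics/{n}0.png",p[...,::-1]);print(camera_params(n))
E
```

```text
pics
0.0 [0.27819663 0.58675168 0.21341244] [[-9.03548384e-01  4.28484830e-01 -1.03335180e-03]
 [ 4.28486037e-01  9.03546706e-01 -1.75108981e-03]
 [ 1.83366195e-04 -2.02497119e-03 -9.99997933e-01]] 0.0950112083755299 -0.0188
{'fx': 354.7625139788305, 'fy': 354.7625139788305, 'cx': 256.69405567149255, 'cy': 193.09607647412767, 'eye': array([ 0.36130512, -0.04397472,  0.82173113]), 'attitude': array([[ 0.02199806, -0.99213316,  0.12323912],
       [-0.99942944, -0.01866301,  0.02815107],
       [-0.0256296 , -0.12378807, -0.99197764]])}
{'fx': 418.6617908591871, 'fy': 418.6617908591871, 'cx': 255.0138599701861, 'cy': 194.6776823099998, 'eye': array([ 0.24716149, -0.79556733,  0.57450425]), 'attitude': array([[ 0.97318508, -0.10054429,  0.20688559],
       [-0.22936063, -0.49238869,  0.83961127],
       [ 0.01745001, -0.86454857, -0.50224622]])}
```

View pics/top0.png

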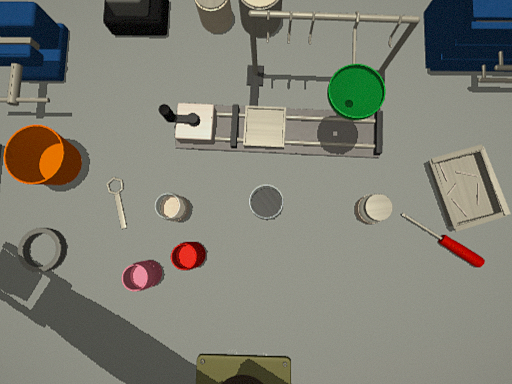

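View pics/side0.png

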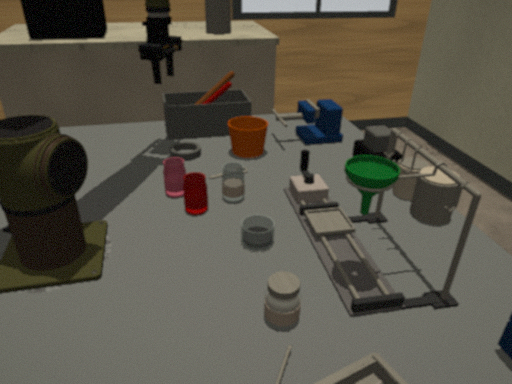

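The top view shows the olive jar at about (171,207), the low jar at (266,201) and the lidded jar at (375,208). The carriage is at (265,127), the crank axle at (194,120), the knob at (167,113) and the funnel rim at (356,92). The side view shows the jar at (233,183), the knob at (305,160) and the spout tip at (366,215).

```bash
cat > h.py <<'E'
from rig import *
import cv2,numpy as np
def ray(n,u,v):
    c=camera_params(n);d=c['attitude']@np.array([(u-c['cx'])/c['fx'],(v-c['cy'])/c['fy'],1]);return c['eye'],d
def onz(n,u,v,z):
    e,d=ray(n,u,v);return e+d*(z-e[2])/d[2]
def cross(a,b):
    e1,d1=ray('top',*a);e2,d2=ray('side',*b)
    t=np.linalg.lstsq(np.c_[d1,-d2],e2-e1,rcond=None)[0];p,q=e1+t[0]*d1,e2+t[1]*d2
    return (p+q)/2,np.linalg.norm(p-q)
E
python3 - <<'E'
from h import *
np.set_printoptions(precision=4,suppress=True)
t=np.load('top0.npz')['p'];s=np.load('side0.npz')['p'];d=np.load('top0.npz')['d']
def green(p):
    h=cv2.cvtColor(p,cv2.COLOR_RGB2HSV);return cv2.inRange(h,(45,100,40),(75,255,255))
c=max(cv2.findContours(green(t),0,1)[0],key=cv2.contourArea)
(x,y),ax,a=cv2.fitEllipse(c);print('rim',x,y,ax,onz('top',x,y,.248))
m=green(s);ys,xs=np.nonzero(m);v=ys.max();print('tip side',v,xs[ys>v-4].mean(),onz('side',xs[ys>v-4].mean(),v,.15))
for nm,(u,v) in dict(knob=(167,113),car=(265,127),jar=(171,207),axle=(195,121)).items(): print(nm,d[v,u],onz('top',u,v,dict(knob=.115,car=.027,jar=.05,axle=.055)[nm]))
A=cv2.resize(t[90:235,135:295],None,fx=4.9,fy=4,interpolation=2)[:,:]
A=cv2.resize(t[92:232,140:300],(800,700),interpolation=2)[:600]
B=cv2.resize(s[135:235,195:355],(800,500),interpolation=2)
cv2.imwrite('pics/a.png',A[...,::-1]);cv2.imwrite('pics/b.png',B[...,::-1])
E
```

```text
rim 356.076904296875 91.31745147705078 (55.096920013427734, 57.33322525024414) [ 0.6078 -0.1907  0.248 ]
tip side 259 87.0 [ 0.1155 -0.2296  0.15  ]
knob 0.7385635 [0.6135 0.1664 0.115 ]
car 0.82199407 [ 0.6143 -0.0372  0.027 ]
jar 0.78353393 [0.4229 0.1655 0.05  ]
axle 0.7815669 [0.6171 0.1199 0.055 ]
```

View pics/a.png

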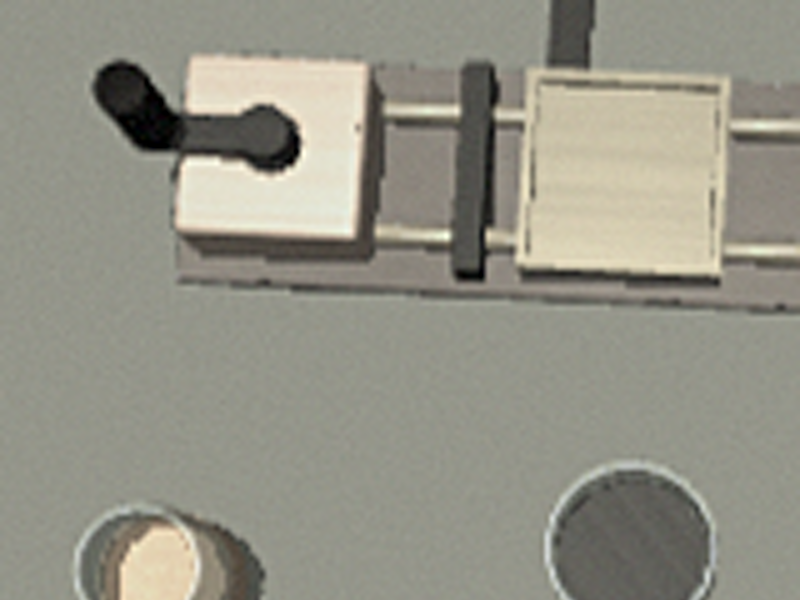

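View pics/b.png

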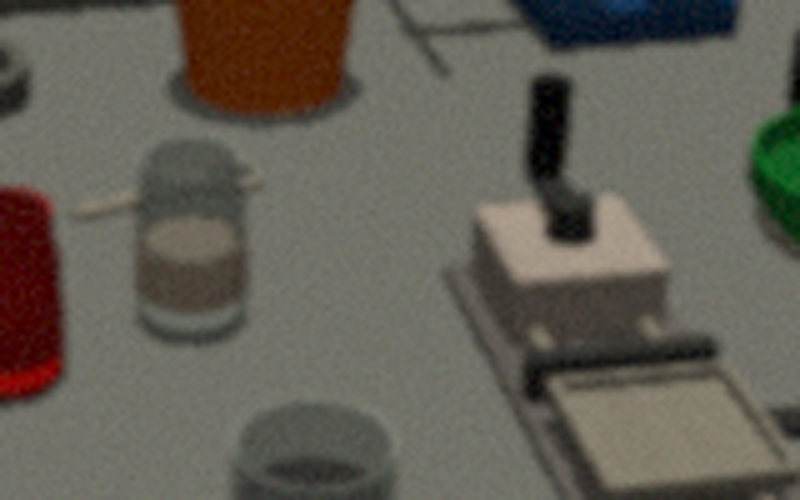

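The crops show the jar mouth ring centred at crop (139,566), which is top pixel (167.8,205.2). The tray corners centre on (264.8,126.6), the knob top is at (164.8,109.6) and the hub at (193.6,119.4).

```bash
python3 - <<'E'
from h import *
np.set_printoptions(precision=4,suppress=True)
f=lambda x,y:(140+x/5,92+y/5)
s=np.load('side0.npz')['p']
print('jar',onz('top',*f(139,566),.095), cross(f(139,566),(195+190/5,135+160/5)))
C=np.array([onz('top',*f(*p),.033) for p in[(528,68),(732,76),(720,278),(515,272)]]);car=C.mean(0);print(C,'car',car)
d=[C[1]-C[0],C[2]-C[3]];y=-(d[0]/np.linalg.norm(d[0])+d[1]/np.linalg.norm(d[1]));
e=[C[0]-C[3],C[1]-C[2]];x=(e[0]+e[1]);print('yaw from y',np.degrees(np.arctan2(-y[0],y[1])),'from x',np.degrees(np.arctan2(x[1],x[0])))
print('axle',onz('top',*f(268,137),.064),'knob',onz('top',*f(124,88),.115),cross(f(124,88),(195+551/5,135+80/5)))
h=cv2.cvtColor(s,cv2.COLOR_RGB2HSV);m=cv2.inRange(h,(45,100,40),(75,255,255));m[:, :330]=0
for v in range(195,225):
    xs=np.nonzero(m[v])[0]
    if len(xs) and v%4<4: print(v,xs.min(),xs.max(),end='; ')
E
```

```text
jar [0.4229 0.1601 0.095 ] (array([0.423, 0.161, 0.092]), np.float64(0.00034253160542184973))
[[ 0.6628  0.0086  0.033 ]
 [ 0.6601 -0.0857  0.033 ]
 [ 0.5647 -0.0814  0.033 ]
 [ 0.566   0.012   0.033 ]] car [ 0.6134 -0.0366  0.033 ]
yaw from y -1.2345547309819895 from x -2.312528451929627
axle [0.6177 0.1213 0.064 ] knob [0.6208 0.1714 0.115 ] (array([0.6209, 0.1712, 0.1154]), np.float64(0.0005482827427944904))
195 363 372; 196 363 371; 197 363 368; 198 363 370; 199 363 370; 200 362 369; 201 362 369; 202 362 369; 203 362 369; 204 362 369; 205 362 368; 206 362 368; 207 362 368; 208 362 367; 209 362 368; 210 362 367; 211 361 367; 212 362 367; 213 363 367; 214 364 366;
```

```bash
python3 -c "
from h import *
print(onz('side',364.7,213,.15))"
python3 -m crank '-.654 -.674 0 0 95; -.654 -.674 0 0 95; -.654 -.674 0 0 95; -.654 -.674 0 0 95; -.654 -.674 0 0 95; -.654 -.674 0 0 95; -.654 -.674 0 0 95; -.654 -.674 0 0 95' 25
python3 -m crank '0 0 .2 .205 95; 0 0 .2 .205 95; 0 0 .2 .205 95; 0 0 .2 .205 95; 0 0 .2 .205 95; 0 0 .2 .205 95; 0 0 .2 .205 95; 0 0 0 0 95'
```

```text
[ 0.60978823 -0.19471608  0.15      ]
time: 1.1
position: [0.4235, 0.1587, 0.2143]
orientation: [[-0.904, 0.428, 0.0], [0.428, 0.904, 0.0], [-0.0, 0.0, -1.0]]
ft_force: [1.0, 0.3, -0.1]
width: 0.0953
finger_force: 0.0
time: 2.1
position: [0.4224, 0.1602, 0.1292]
orientation: [[-0.003, 1.0, -0.003], [1.0, 0.003, -0.001], [-0.001, -0.003, -1.0]]
ft_force: [-0.4, -0.4, 1.0]
width: 0.0948
finger_force: 0.0
```

```bash
python3 -m crank '0 0 .5 0 95; 0 0 .5 0 95; 0 0 .55 0 95; 0 0 0 0 95; 0 0 0 0 50; 0 0 0 0 50; 0 0 0 0 50; 0 0 0 0 50' 25
python3 -m crank '0 0 0 0 50; 0 0 0 0 50; 0 0 -.4 0 50; 0 0 -.7 0 50; 0 0 0 0 50'
```

```text
time: 3.1
position: [0.4237, 0.1606, 0.0383]
orientation: [[-0.001, 1.0, 0.0], [1.0, 0.001, 0.0], [0.0, 0.0, -1.0]]
ft_force: [-3.1, 1.3, 1.7]
width: 0.0606
finger_force: 1.4
time: 3.72
position: [0.4261, 0.161, 0.1067]
orientation: [[-0.001, 1.0, 0.007], [1.0, 0.001, 0.002], [0.002, 0.007, -1.0]]
ft_force: [0.4, 0.8, -2.2]
width: 0.0584
finger_force: 25.0
```

```bash
python3 -m crank '-.3 .3 0 0 50; -.6 .57 0 0 50; -.6 .57 0 0 50; -.6 .57 0 0 50; -.6 .57 0 0 50; -.4 .37 0 0 50; -.2 .18 0 0 50; 0 0 0 0 50'
python3 -m crank '0 0 .2 0 50; 0 0 .2 0 50; 0 0 0 0 50'
python3 - <<'E'
from h import *
for n in("top","side"):
    p,d=snapshot(n);np.savez(f"{n}1.npz",p=p,d=d)
    q=p[80:170,130:290] if n=="top" else p[130:250,250:410]
    cv2.imwrite(f"pics/{n}1.png",cv2.resize(q,None,fx=5,fy=5,interpolation=2)[...,::-1])
E
```

```text
time: 4.72
position: [0.6109, -0.0375, 0.102]
orientation: [[-0.0, 1.0, -0.002], [1.0, 0.0, 0.001], [0.001, -0.002, -1.0]]
ft_force: [-0.5, -0.1, -2.3]
width: 0.0583
finger_force: 25.0
time: 5.1
position: [0.6096, -0.0364, 0.0774]
orientation: [[-0.002, 1.0, -0.004], [1.0, 0.002, 0.001], [0.001, -0.004, -1.0]]
ft_force: [-0.2, 0.4, -2.5]
width: 0.0582
finger_force: 25.0
```

View pics/side1.png

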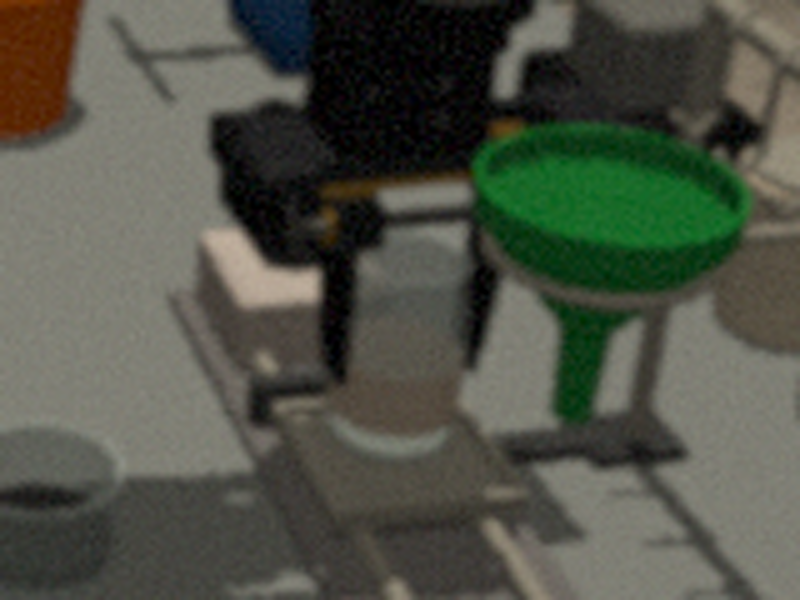

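The jar is held upright above the middle of the tray, with its base at crop (390,430). I'll lower it now.

```bash
python3 -m crank '0 .03 .08 0 50; 0 0 .06 0 50; 0 0 .04 0 50; 0 0 0 0 50'
python3 -m crank '0 0 .03 0 50; 0 0 0 0 50;0 0 0 0 50'
```

```text
time: 5.7
position: [0.6131, -0.0374, 0.0685]
orientation: [[-0.001, 1.0, -0.001], [1.0, 0.001, 0.0], [0.0, -0.001, -1.0]]
ft_force: [-0.3, -0.3, -2.0]
width: 0.0581
finger_force: 25.0
time: 6.08
position: [0.6134, -0.0373, 0.0671]
orientation: [[-0.001, 1.0, 0.0], [1.0, 0.001, -0.0], [-0.0, 0.0, -1.0]]
ft_force: [-0.2, 0.4, -2.4]
width: 0.0585
finger_force: 25.0
```

```bash
python3 -m crank '0 0 .03 0 50; 0 0 0 0 50'; python3 -m crank '0 0 .03 0 50; 0 0 0 0 50'
```

```text
time: 6.32
position: [0.6133, -0.0374, 0.0652]
orientation: [[-0.001, 1.0, -0.0], [1.0, 0.001, -0.0], [-0.0, -0.0, -1.0]]
ft_force: [-1.1, -0.7, -2.0]
width: 0.0584
finger_force: 25.0
time: 6.58
position: [0.6134, -0.0374, 0.0652]
orientation: [[-0.001, 1.0, -0.001], [1.0, 0.001, -0.0], [-0.0, -0.001, -1.0]]
ft_force: [-5.0, 0.8, 7.3]
width: 0.0581
finger_force: 25.0
```

```bash
python3 -m crank '0 0 0 0 90; 0 0 0 0 90; 0 0 0 0 90; 0 0 0 0 90; 0 0 -.3 0 90; 0 0 -.65 0 90; 0 0 -.65 0 90; 0 0 -.65 0 90' 
python3 -m crank '.5 0 0 0 90; .6 .03 0 0 90; .6 .03 0 0 90; .6 .03 0 0 90; .6 .03 0 0 90; .575 0 0 0 90; 0 0 0 0 90'
python3 - <<'E'
from h import *
p,d=snapshot("top");np.savez("top2.npz",p=p)
s,d=snapshot("side");np.savez("side2.npz",p=s)
v=np.vstack([cv2.resize(p[80:160,130:290],(800,400)),cv2.resize(s[160:260,270:430],(320,200))[:,:].repeat(1,0) if 0 else np.zeros((0,800,3),np.uint8)])
w=np.zeros((600,800,3),np.uint8);w[:250,:500]=cv2.resize(p[80:160,130:290],(500,250));w[250:,:]=cv2.resize(s[170:240,270:430],(800,350))
cv2.imwrite("pics/c.png",w[...,::-1])
E
```

```text
time: 7.58
position: [0.6136, -0.0374, 0.2013]
orientation: [[-0.001, 1.0, 0.002], [1.0, 0.001, -0.0], [-0.0, 0.002, -1.0]]
ft_force: [0.3, -0.0, -0.1]
width: 0.0901
finger_force: 0.0
time: 8.45
position: [0.6204, 0.1732, 0.1999]
orientation: [[-0.004, 1.0, 0.002], [1.0, 0.004, 0.0], [0.0, 0.002, -1.0]]
ft_force: [-0.3, -1.3, 0.6]
width: 0.0902
finger_force: 0.0
```

View pics/c.png

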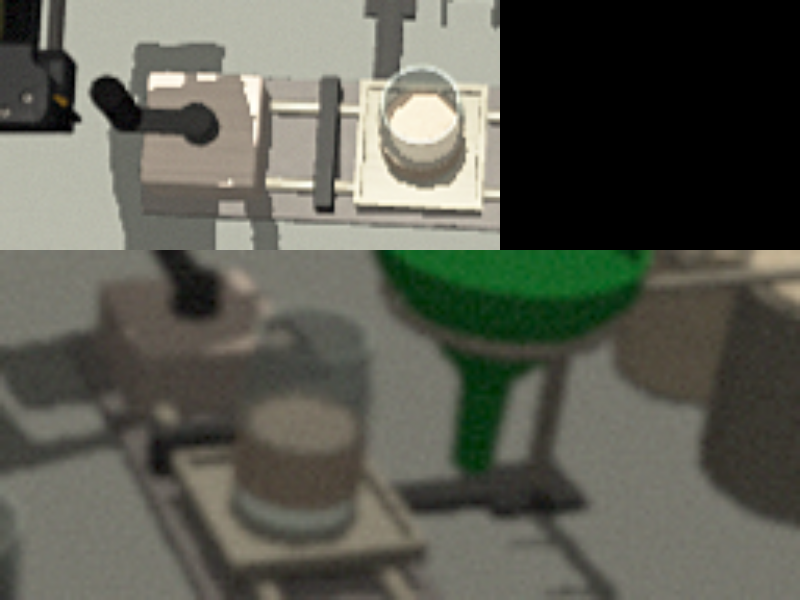

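The jar stands upright in the tray, let go, with the carriage still at its start. Next I grip the knob.

```bash
python3 -m crank '-.03 0 .5 0 80; 0 0 .5 0 70; 0 0 .5 0 60; 0 0 .4 0 50; 0 0 0 0 30; 0 0 0 0 18; 0 0 0 0 18; 0 0 0 0 18' 8
python3 -m crank '0 0 0 0 18; 0 0 0 0 18; 0 0 0 0 18'
```

```text
time: 9.55
position: [0.6217, 0.1693, 0.0864]
orientation: [[-0.001, 1.0, 0.004], [1.0, 0.001, 0.0], [0.0, 0.004, -1.0]]
ft_force: [1.6, -0.6, 3.6]
width: 0.024
finger_force: 8.0
time: 9.93
position: [0.6217, 0.1694, 0.0863]
orientation: [[-0.001, 1.0, 0.003], [1.0, 0.001, 0.0], [0.0, 0.003, -1.0]]
ft_force: [0.2, -1.4, 5.8]
width: 0.0239
finger_force: 8.0
```

```bash
python3 -m crank '-.043 .213 0 0 18; -.097 .195 0 0 18; -.144 .163 0 0 18; -.181 .12 0 0 18; -.206 .069 0 0 18; -.217 .013 0 0 18; 0 0 0 0 18'
```

```text
time: 10.8
position: [0.6697, 0.115, 0.0865]
orientation: [[-0.0, 1.0, 0.007], [1.0, 0.0, -0.0], [-0.0, 0.007, -1.0]]
ft_force: [6.3, -1.2, 2.8]
width: 0.0234
finger_force: 8.0
```

```bash
python3 -m crank '-.213 -.043 0 0 18; -.195 -.097 0 0 18; -.163 -.144 0 0 18; -.12 -.181 0 0 18; -.069 -.206 0 0 18; -.013 -.217 0 0 18; 0 0 0 0 18'
python3 -m crank '.043 -.213 0 0 18; .097 -.195 0 0 18; .144 -.163 0 0 18; .181 -.12 0 0 18; .206 -.069 0 0 18; .217 -.013 0 0 18; 0 0 0 0 18'
python3 -m crank '.213 .043 0 0 18; .195 .097 0 0 18; .163 .144 0 0 18; .12 .181 0 0 18; .069 .206 0 0 18; .013 .217 0 0 18; 0 0 0 0 18'
```

```text
time: 11.68
position: [0.6135, 0.0697, 0.0862]
orientation: [[-0.001, 1.0, 0.001], [1.0, 0.001, 0.0], [0.0, 0.001, -1.0]]
ft_force: [-0.3, -1.3, 9.0]
width: 0.0241
finger_force: 8.0
time: 12.55
position: [0.57, 0.1237, 0.0863]
orientation: [[-0.002, 1.0, 0.008], [1.0, 0.002, 0.001], [0.001, 0.008, -1.0]]
ft_force: [6.8, 0.4, 2.4]
width: 0.0238
finger_force: 8.0
time: 13.42
position: [0.6219, 0.1693, 0.0863]
orientation: [[-0.001, 1.0, 0.003], [1.0, 0.001, 0.0], [0.0, 0.003, -1.0]]
ft_force: [0.8, -0.9, 7.6]
width: 0.0234
finger_force: 8.0
```

```bash
python3 -m crank '-.043 .213 0 0 18; -.097 .195 0 0 18; -.144 .163 0 0 18; -.181 .12 0 0 18; -.206 .069 0 0 18; -.217 .013 0 0 18; 0 0 0 0 18'
python3 -m crank '-.213 -.043 0 0 18; -.195 -.097 0 0 18; -.163 -.144 0 0 18; -.12 -.181 0 0 18; -.069 -.206 0 0 18; -.013 -.217 0 0 18; 0 0 0 0 18'
python3 -m crank '.043 -.213 0 0 18; .097 -.195 0 0 18; .144 -.163 0 0 18; .181 -.12 0 0 18; .206 -.069 0 0 18; .217 -.013 0 0 18; 0 0 0 0 18'
python3 - <<'E'
from h import *
p,d=snapshot("top");np.savez("top3.npz",p=p)
s,d=snapshot("side");np.savez("side3.npz",p=s)
w=np.zeros((600,800,3),np.uint8);w[:300,:500]=cv2.resize(p[60:168,250:430],(500,300),interpolation=2);w[300:,:]=cv2.resize(s[190:250,300:460],(800,300),interpolation=2)
cv2.imwrite("pics/d.png",w[...,::-1])
cv2.imwrite("pics/e.png",cv2.resize(s[150:270,300:460],None,fx=5,fy=5,interpolation=2)[...,::-1])
E
```

```text
time: 14.3
position: [0.6697, 0.1151, 0.0864]
orientation: [[-0.0, 1.0, 0.007], [1.0, 0.0, -0.0], [-0.0, 0.007, -1.0]]
ft_force: [6.6, -2.1, 2.7]
width: 0.0237
finger_force: 8.0
time: 15.18
position: [0.6134, 0.0697, 0.0861]
orientation: [[-0.001, 1.0, 0.001], [1.0, 0.001, 0.0], [0.0, 0.001, -1.0]]
ft_force: [-0.9, -0.3, 8.6]
width: 0.024
finger_force: 8.0
time: 16.05
position: [0.57, 0.1237, 0.0862]
orientation: [[-0.002, 1.0, 0.008], [1.0, 0.002, 0.001], [0.001, 0.008, -1.0]]
ft_force: [8.4, -0.1, 2.4]
width: 0.024
finger_force: 8.0
```

View pics/e.png

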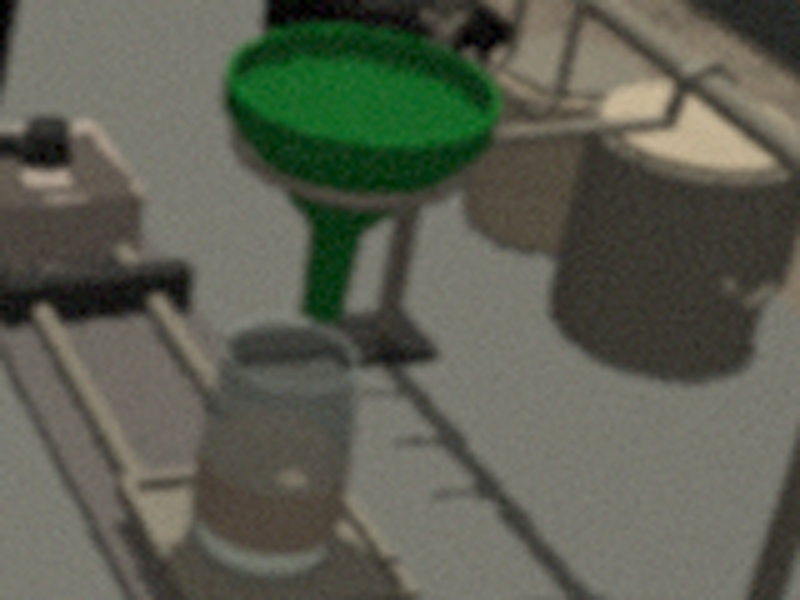

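The side crop shows the jar mouth ellipse centred at about crop (292,354), i.e. pixel (358.4,220.8), left of and in front of the spout tip. I compute the gap in this view.

```bash
python3 - <<'E'
from h import *
np.set_printoptions(precision=4,suppress=True)
print('jar now',onz('side',358.4,220.8,.122),'spout side',onz('side',364.7,213,.15),'spout top',onz('top',356.08,91.32,.248))
t=np.load('top2.npz')['p']
# jar start, crop c scale 3.125 offset (130,80), mouth ~ (421,108)
print('jar start top',onz('top',130+421/3.125,80+108/3.125,.122))
# depth of spout tip from side depth & tip row precise
s=np.load('side3.npz')['p'];h=cv2.cvtColor(s,cv2.COLOR_RGB2HSV);m=cv2.inRange(h,(45,80,25),(75,255,255))
m[:,:330]=0;m[:,400:]=0
for v in range(200,220):
    x=np.nonzero(m[v])[0]
    if len(x):print(v,x.min(),x.max(),end='; ')
E
```

```text
jar now [ 0.6087 -0.1788  0.122 ] spout side [ 0.6098 -0.1947  0.15  ] spout top [ 0.6078 -0.1907  0.248 ]
jar start top [ 0.6102 -0.037   0.122 ]
200 363 370; 201 362 370; 202 362 369; 203 362 369; 204 362 369; 205 362 369; 206 362 368; 207 362 368; 208 362 368; 209 361 368; 210 361 367; 211 361 367; 212 361 367; 213 363 367; 214 364 366;
```

View pics/d.png

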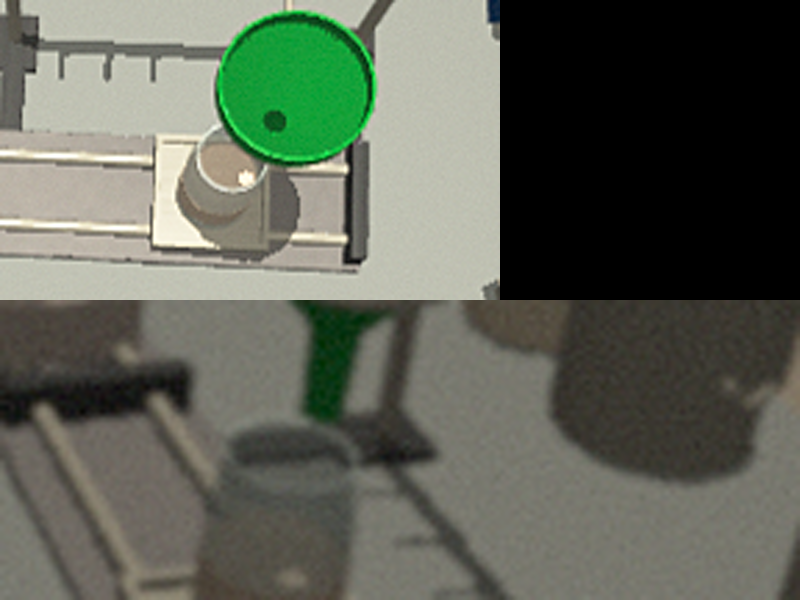

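Both views put the spout at y ≈ -0.191, and the jar is at about -0.178. The remaining 13 mm is 60° of crank.

```bash
python3 -m crank '.213 .043 0 0 18; .195 .097 0 0 18; .163 .144 0 0 18; .12 .181 0 0 18; 0 0 0 0 18; 0 0 0 0 18'
python3 - <<'E'
from h import *
s,d=snapshot("side");np.savez("side4.npz",p=s)
cv2.imwrite("pics/f.png",cv2.resize(s[170:280,300:440],None,fx=5.4,fy=5.4,interpolation=2)[...,::-1])
E
```

```text
time: 16.9
position: [0.5965, 0.1636, 0.0861]
orientation: [[-0.001, 1.0, 0.004], [1.0, 0.001, -0.002], [-0.002, 0.004, -1.0]]
ft_force: [3.0, -3.8, 6.3]
width: 0.0239
finger_force: 8.0
```

View pics/f.png

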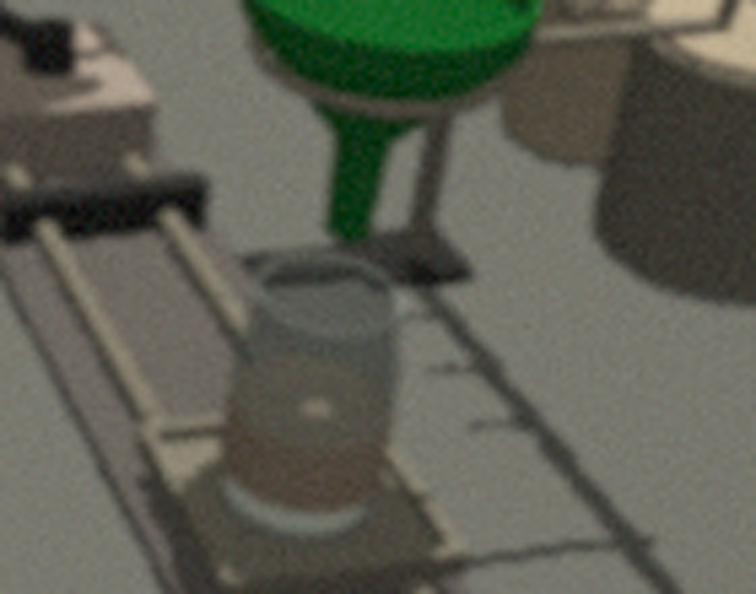

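```bash
python3 - <<'E'
from h import *
print(onz('side',360.2,224.3,.122),onz('side',364.5,212,.15),'base',onz('side',300+295/5.4,170+487/5.4,.027))
E
```

```text
[ 0.60677855 -0.19079583  0.122     ] [ 0.61100746 -0.19137645  0.15      ] base [ 0.61256692 -0.18355485  0.027     ]
```

The jar (0.608, -0.190) and the spout (0.610, -0.191) agree within a few mm, so I release and withdraw.

```bash
python3 -m crank '0 0 0 0 60; 0 0 0 0 60; 0 0 0 0 60; 0 0 -.4 0 60; 0 0 -.6 0 60; 0 0 -.6 0 60; 0 0 -.4 0 60; 0 0 0 0 60'
python3 - <<'E'
from h import *
s,d=snapshot("side");np.savez("side5.npz",p=s)
a=np.load('side4.npz')['p']
def f(p):return cv2.GaussianBlur(cv2.cvtColor(p[215:285,325:395],cv2.COLOR_RGB2GRAY),(5,5),0).astype(np.float32)
print(cv2.phaseCorrelate(f(a),f(s)),abs(f(a)-f(s)).mean(),get_state()['ft_force'])
finish_job()
E
```

```text
time: 17.95
position: [0.596, 0.1647, 0.2067]
orientation: [[-0.001, 1.0, 0.004], [1.0, 0.001, 0.001], [0.001, 0.004, -1.0]]
ft_force: [1.3, -0.1, -0.6]
width: 0.0603
finger_force: 0.0
((-0.0033288295143591995, 0.021953419049509648), 0.9802066264329133) 1.2073469 [ 0.42525849  0.75898483 -0.25133988]
the job is handed in; nothing more can be done
```

I handed the job in at about 18 s: the olive jar stands upright in the tray, within about 5 mm of the spout's axis by my camera measurements, the carriage was moved only by the crank, and the arm is clear; no verdict came back.

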